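Load the curing chamber and press its start bar evenly

ROBOT

A 7-joint arm with a two-finger parallel gripper is mounted at the origin on a cart in front of the work surface, level with it; the furniture and walls round the work are solid. World frame = base frame: x ahead of the robot, y to its left, z up, the work surface at z = 0. Lengths are in m, angles in rad, forces in N, time in s.
With the tool pointing down it reaches from about 0.4 to 0.85 m from the base axis. Payload 4.5 kg.
Tool frame: the origin (TCP) lies at the centre of the arm's flange, where the gripper is bolted on; the fingertips stand 166 mm ahead of it and the grasp point (between the pads) lies 147 mm ahead of it; y points along the fingers, x is the direction in which the jaws open and shut, and the axes are right-handed (so a half turn about y gives the same grasp; the last joint's range is limited). The gripper opens to 88 mm and grips with 3 to 60 N. Pads are 18 mm wide; open, the fingers measure 123 mm over their backs; the gripper's body (75 mm by 187 mm) begins 45 mm behind the grasp point.
Start: joints at [1.233, 0.689, -0.195, 1.565, 0.157, 0.902, -0.215], TCP at [0.227, -0.582, 0.405] pointing down, gripper open.
Joint ranges: [-3.01, 3.01], [-0.46, 2.08], [-1.47, 1.51], [0.13, 2.56], [-1, 4.14], [0.04, 2.09], [-2.66, 2.66]. Speed limits (rad/s): [2.57, 2.57, 3.14, 3.14, 3.14, 3.14, 3.14].

INTERFACE

Orientations are given as a unit quaternion [w, x, y, z].
In Python, from rig import sense, camera, hand_in gives the robot as it stands.
- The arm moves only by the tool arm_command, never from a script. Its arguments are lists of equal length, an entry for each row: "xyz": the shift along the tool's x, y, z in m, a list of three; "dr": the turn, a rotation vector about the tool's x, y, z in degrees, a list of three. In form: {"xyz": [[tx, ty, tz], ...], "dr": [[rx, ry, rz], ...]}. A call has 1 to 12 rows; each row shifts and turns the commanded pose from where the row before left it, along the tool's axes as they then stand; what a row does not reach is not made up. A row lasts 1/8 s, in which the tool goes at most 62.5 mm and 10.7 degrees, less where a joint would pass 70% of its speed; a pose out of reach is approached as far as the arm can. A call is refused whole if a number of a shift passes 0.0625 or a number of a turn 10.7, either way. A call with a gripper value outside its range is refused whole. "fingers" is the finger opening in m, from 0 to 0.0881, set as the call begins (left out, the last holds). The fingers move at their own pace and stop on an object; "squeeze" is the grip in N (left out, the last holds). Time passes only in rows, so rows that do not move let the fingers close. It gives the time, the measured TCP pose, the force and the opening at its end, in the units of the state.
- sense(): the state, without advancing time (a new reading comes with each control period).
- camera(name): name is "scene" or "top"; returns a dict with "image" (480x640x3 uint8, red, green, blue), "K" (3x3 intrinsics, pixels), "k1" (the pictures are not rectified: a ray, as slopes to the right and down, at radius r is drawn at 1 + k1 r^2 times it, then the intrinsics apply), "position" and "orientation" of the camera in the world. Camera axes: x right, y up, looking along -z (the intrinsics and any distortion apply to the point x, -y, -z); pixel columns grow to the right and rows downward; lengths in m; the calibration is good to about 2 mm. A picture is of the moment at which its call begins. There is no depth.
- hand_in(): hands the job in, once; it reports no verdict.
The state is a dict: "time": time; "qpos": joint angles; "joint_velocities": joint speeds; "joint_efforts": joint torques, N m; "ee_pos": TCP position; "tool_rot": TCP orientation; "contact_force": force on the tool from outside, world axes, zero at the start; "torque": the same for the moment, N m; "width": opening from 0.0 (shut) to 1.0 (fully open).
Only numpy, scipy, OpenCV 4.12 (cv2) and the standard library are available. Lean on these libraries where they do the work, as an engineer would, in place of code of your own. Each camera call takes 0.05 s, during which the arm holds its last target.

TASK

Stand the shortest of the three sample vials upright on the floor of the open curing chamber and let go of it, then swing the chamber's lid fully shut. Then press the long start bar under the brow near its centre, so that both ends go in evenly, fully home; hold it in for about a second and let it spring back. Do not press the bar while the lid is open, and leave the other vials, the petri dish and the beaker where they stand.

Things in the scene. Friction and masses are not known exactly. Their poses are not given: they have to be found in the camera images.
- chamber: Curing chamber, white painted, fixed: an open-topped box in front, a console with a roof-like brow behind, 210 mm wide. Origin on the worktop straight below the lid hinge line, mid-width. Its x points to the back (its front looks along -x), y to its left seen from the robot, z up. All 'chamber' coordinates in mm here are in this frame; it is turned by yaw only.
- brow_edge (a point): Middle of the brow's lower front edge, at chamber (77, 0, 230). The brow roofs the bar: x 77 to 135, z 230 to 250, full width, carried by a back column x 105 to 135, 250 high. Below, a plinth x 5 to 135, 58 high, and under the bar a panel rising to the back at 40 degrees, with low end plates at y +-103 up to z 122.
- chamber_floor (a point): Centre of the box's inner floor, at chamber (-68, 0, 6). Box outside: x -133 to -3, y -100 to 100, rim 65 mm above the worktop; walls and floor 6 mm thick; empty inside, plain flat floor.
- lid (a joint): Lid angle, rad: 0 lies shut flat on the rim, 1.6 is the open stop (just past upright). Hinge line along chamber y at chamber x 0, z 65 mm. Starts open at 1.45 to 1.6. A stiff hinge (0.2 N m): it stays where it is left and has no spring.
- lid_edge (a point): Middle of the lid's free edge, 142 mm from the hinge line. Aluminium plate 8 mm thick (shut, it fills z 65 to 73 mm), 204 mm wide, reaching 134 mm from the hinge, with a tab 70 mm wide to 142 mm. Open, it stands up between the box and the bar; it is shut by pulling its outer (back) face near the free edge toward the front, then pushing down.
- start_bar (a joint): Press of the start bar, rad: 0 out at rest, 0.2 fully in, at its stop (10 mm of travel at the bar's centre line). It pivots on arms 50 mm long about a line along the chamber's y at chamber x 37, z 93 mm, and springs back: about 2 N at the centre to start it, 10 N at the stop.
- bar_rock (a joint): Rocking of the bar on its arms, rad: 0 when both ends are level; pressed off centre, the end nearer the press goes in farther (5 N m/rad; positive when the chamber +y end comes out and the -y end goes in). One end is 1.8 mm ahead of the other for each 0.01 rad; stops at 0.08 either way.
- bar_center (a point): Centre of the start bar's pressing face, at rest at chamber (75, 0, 125). Plain steel bar 180 mm long along chamber y, 26 wide, 12 thick. Its face is tipped 40 degrees from level and looks up and to the chamber's front: press along chamber (0.64, 0, -0.77). The brow is 105 mm above it, so the tool must come from the front, leaning 25 to 45 degrees from vertical.
- vial_d_mid (a point): The vial to load: the shortest, a screw-cap vial 27 mm in diameter and 40 mm tall (cap 23 mm in diameter, from 34 mm up), light cap, about 25 g, standing on the worktop. Point on its axis, half-way up (20 mm above its foot).
- vial_a_mid (a point): Tall vial, 30 mm in diameter and 50 mm tall, dark cap; leave alone. Point on its axis half-way up.
- vial_b_mid (a point): Another tall vial, the same as the first; leave alone. Point on its axis half-way up.
- petri_mid (a point): Petri dish with lid, 65 mm in diameter, 15 mm tall; leave alone. Point on its axis half-way up.
- beaker_b_mid (a point): Small beaker, 59 mm across, 56 mm tall; leave alone. Point on its axis half-way up.
Things that resemble listed ones, but are neither listed nor needed, are in the scene too. Leave any blue or turquoise look-alike of the part that bears vial_d_mid alone.

How it is judged:
By the outcome, as a careful person would: the job done as asked, in the order asked, and still so for the second after the job is handed in, with the robot touching nothing.
It also fails if it takes over 61 s, if anything falls off the work surface, if the arm or the gripper's body presses on something with over 40 N, if the wrist force passes 120 N, or if a joint passes its speed limit or range.

## Working session

There is one attempt and no reset: what is moved stays moved. The work goes in short steps, Python scripts to look and compute and a tool call to move; the robot and the scene stay as the last step left them, time stands still between calls to the robot, and variables do not carry over. Pictures are saved under pics/ and viewed, and the job is handed in when it is done.

Besides the shell and the picture viewer there is one more tool, called by a JSON object that holds its "name" and its "arguments", one argument or row to a line. arm_command: Moves the arm, as the interface text tells. Its arguments: {"type":"object","properties":{"xyz":{"type":"array"},"dr":{"type":"array"},"fingers":{"type":"number"},"squeeze":{"type":"number"}},"required":["xyz","dr"]}

```bash
mkdir -p pics; ls
python3 - <<'E'
from rig import sense,camera
import cv2
for n in ["scene","top"]:
    c=camera(n); cv2.imwrite(f"pics/{n}0.png",c["image"][:,:,::-1]); print(n,c["K"],c["k1"],c["position"],c["orientation"])
s=sense(); print(s)
E
```

```text
pics
scene [[450.64977858   0.         331.94328871]
 [  0.         450.64977858 238.07964437]
 [  0.           0.           1.        ]] -0.04599130673055033 [ 0.27373235 -0.53688549  0.84113296] [ 0.92126892  0.32125415 -0.07105337 -0.20739036]
top [[445.46666556   0.         321.60580749]
 [  0.         445.46666556 242.06513327]
 [  0.           0.           1.        ]] -0.06626936673194875 [ 0.36306269 -0.01351927  0.98278412] [-0.69343195 -0.06852924  0.06867138  0.71396086]
{'time': 0.1, 'qpos': array([ 1.23277553,  0.68989634, -0.19452469,  1.56619231,  0.15729462,
        0.90251297, -0.21511452]), 'joint_velocities': array([-0.00126424, -0.00032278,  0.00027943, -0.00165992, -0.00055432,
        0.00153276, -0.00091869]), 'joint_efforts': array([-1.40292639e-03, -5.28497636e+01, -1.27052128e+00, -1.53835058e+01,
       -5.24534856e-02,  2.07240089e-03,  5.38059010e-05]), 'ee_pos': array([ 0.22694891, -0.58203871,  0.40400521]), 'tool_rot': array([ 0.58410547, -0.58352625,  0.39944064, -0.39845338]), 'contact_force': array([-1.02154066,  0.07071976, -0.01098728]), 'torque': array([-0.02233956,  0.02583767,  0.00707781]), 'width': 1.001553279302702}
```

View pics/scene0.png

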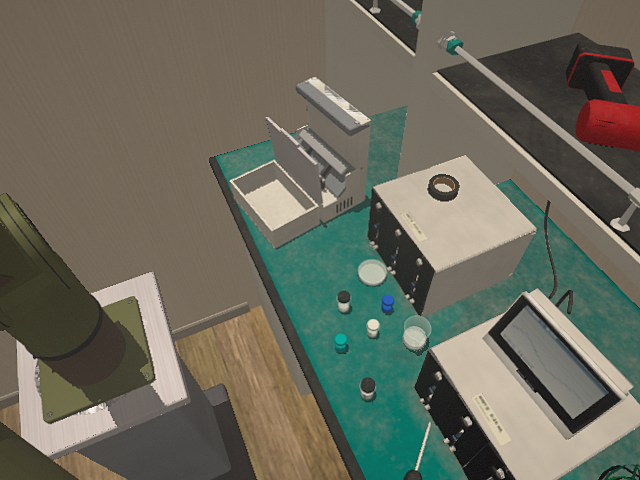

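View pics/top0.png

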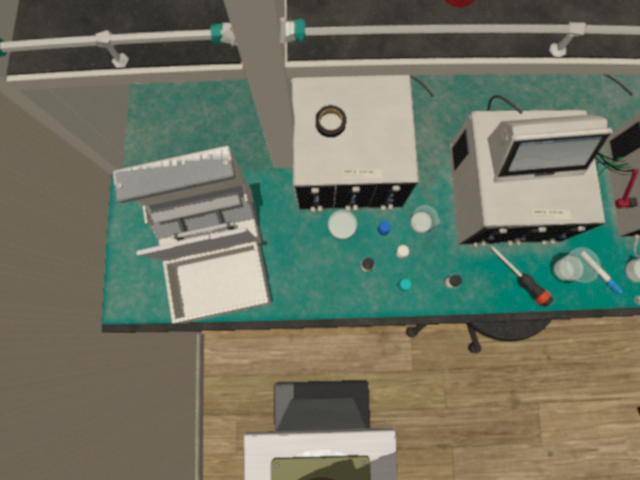

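Candidates for vial_d: the light-capped vial at scene (373,328)/top (403,251), the blue one at scene (388,303), and the turquoise one at scene (341,343). The dark-capped ones at scene (344,300) and (367,388) are the tall vials. The light-capped one fits the description. I'll confirm it in a crop.

```bash
cat > h.py <<'E'
import numpy as np, cv2
from scipy.spatial.transform import Rotation as R
from scipy.optimize import least_squares
CAM={"scene":(450.64977858,331.94328871,238.07964437,-0.04599130673055033,[0.27373235,-0.53688549,0.84113296],[0.92126892,0.32125415,-0.07105337,-0.20739036]),
"top":(445.46666556,321.60580749,242.06513327,-0.06626936673194875,[0.36306269,-0.01351927,0.98278412],[-0.69343195,-0.06852924,0.06867138,0.71396086])}
def rot(q): return R.from_quat(np.array(q)[[1,2,3,0]])
def proj(n,P):
    f,cx,cy,k,p,q=CAM[n]; c=rot(q).inv().apply(np.atleast_2d(P)-np.array(p))
    a=c[:,0]/-c[:,2]; b=-c[:,1]/-c[:,2]; d=1+k*(a*a+b*b)
    return np.c_[f*a*d+cx,f*b*d+cy]
def ray(n,uv):
    f,cx,cy,k,p,q=CAM[n]; x=np.array([(uv[0]-cx)/f,(uv[1]-cy)/f]); s=x.copy()
    for _ in range(30): s=x/(1+k*(s@s))
    d=rot(q).apply([s[0],-s[1],-1]); return np.array(p),d
def onz(n,uv,z):
    p,d=ray(n,uv); return p+d*(z-p[2])/d[2]
def tri(us,ut):
    A=[];b=[]
    for n,u in(("scene",us),("top",ut)):
        p,d=ray(n,u); d/=np.linalg.norm(d); M=np.eye(3)-np.outer(d,d); A.append(M);b.append(M@p)
    return np.linalg.lstsq(np.vstack(A),np.hstack(b),rcond=None)[0]
E
python3 - <<'E'
import cv2
from h import *
s=cv2.imread("pics/scene0.png");t=cv2.imread("pics/top0.png")
a=cv2.resize(s[270:420,310:450],None,fx=4,fy=4,interpolation=cv2.INTER_CUBIC)
cv2.imwrite("pics/c1.png",a[:600])
cv2.imwrite("pics/c2.png",cv2.resize(s[70:250,205:405],None,fx=3.3,fy=3.3,interpolation=cv2.INTER_CUBIC))
cv2.imwrite("pics/c3.png",cv2.resize(t[140:330,100:350],None,fx=3.1,fy=3.1,interpolation=cv2.INTER_CUBIC))
cv2.imwrite("pics/c4.png",cv2.resize(t[200:300,320:480],None,fx=5,fy=5,interpolation=cv2.INTER_CUBIC))
E
```

```text
(no output)
```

View pics/c1.png

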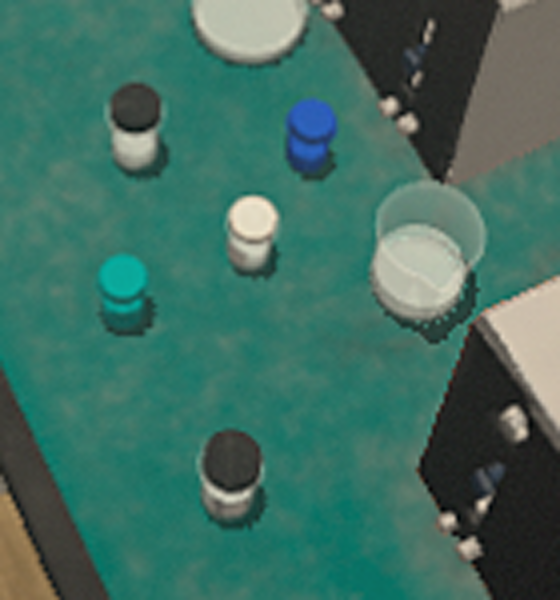

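View pics/c2.png

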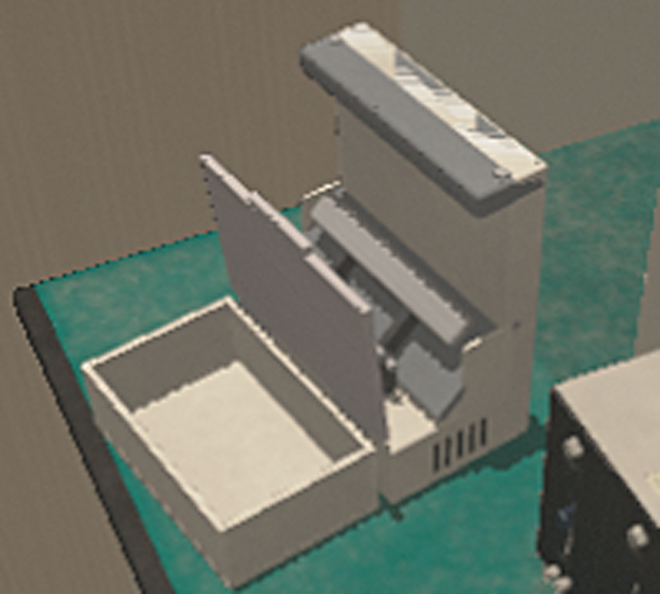

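View pics/c3.png

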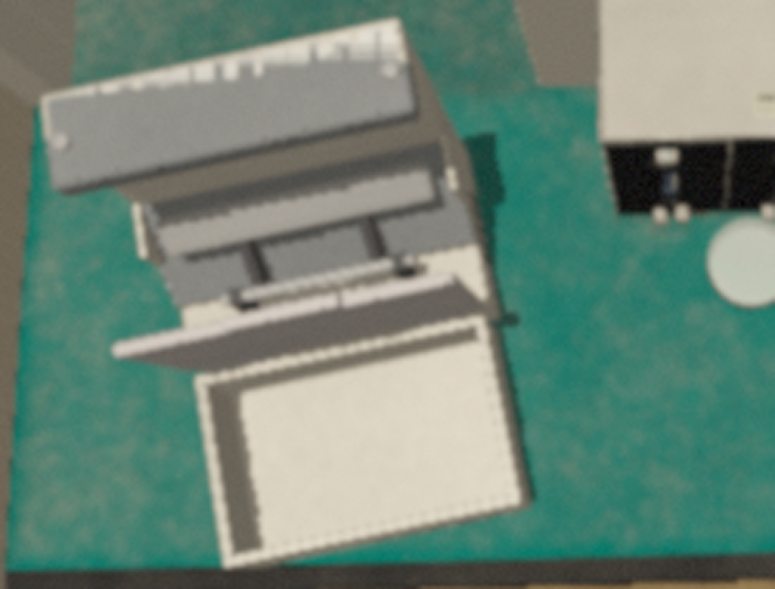

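View pics/c4.png

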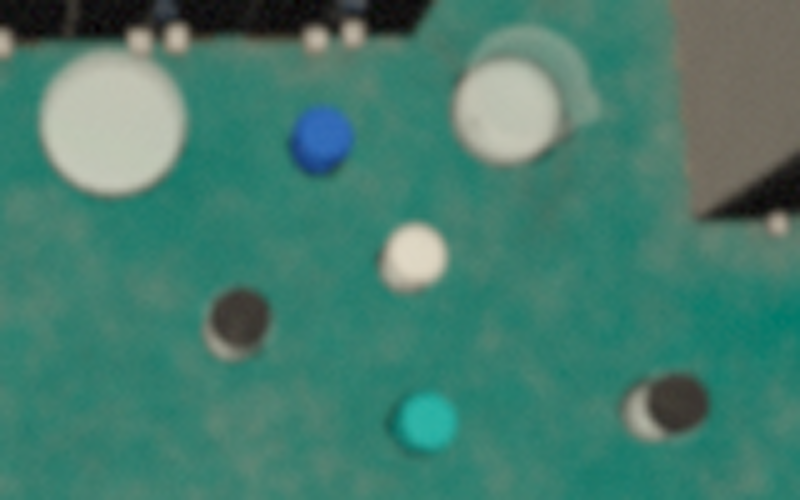

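```bash
cat >> h.py <<'E'
def T(c,ch): # chamber mm -> world
    x,y,yaw=ch; c=np.atleast_2d(c)/1000.
    return np.c_[x+np.cos(yaw)*c[:,0]-np.sin(yaw)*c[:,1], y+np.sin(yaw)*c[:,0]+np.cos(yaw)*c[:,1], c[:,2]]
E
cat > fit.py <<'E'
from h import *
S=lambda u,v:((u+.5)/3.3-.5+205,(v+.5)/3.3-.5+70)
Tp=lambda u,v:((u+.5)/3.1-.5+100,(v+.5)/3.1-.5+140)
obs=[("top",Tp(225,567),(-133,100,65)),("top",Tp(531,501),(-133,-100,65)),("top",Tp(489,316),(-3,-100,65)),("top",Tp(197,378),(-3,100,65)),
("top",Tp(400,18),(135,-105,250)),("top",Tp(41,97),(135,105,250)),
("scene",S(82,367),(-133,100,65)),("scene",S(222,530),(-133,-100,65)),("scene",S(378,452),(-3,-100,65)),("scene",S(234,588),(-133,-100,0)),
("scene",S(547,162),(135,-105,250)),("scene",S(360,23),(135,105,250))]
def r(p): return np.concatenate([proj(n,T(c,p))[0]-u for n,u,c in obs])
o=least_squares(r,[0.3,0.3,0.2],loss="soft_l1"); CH=o.x
if __name__=="__main__":
    print(CH,np.degrees(CH[2])); print(r(CH).reshape(-1,2).round(1))
    capS=((253.5)/4-.5+310,218.5/4-.5+270); capT=(416.5/5-.5+320,253.5/5-.5+200)
    print("cap tri",tri(capS,capT),onz("scene",capS,.04),onz("top",capT,.04))
    t=cv2.imread("pics/top0.png"); s=cv2.imread("pics/scene0.png")
    for nm,u,v in[("petri",(372,272),None)]: pass
    for nm,a,b,h in[("va",(134,106),(240,318),.05),("vb",(232,458),(678,403),.05),("turq",(124,277),(427,421),.04),("blue",(312,121),(323,140),.04)]:
        print(nm,onz("scene",(a[0]/4+310,a[1]/4+270),h).round(3),onz("top",(b[0]/5+320,b[1]/5+200),h).round(3))
    # lid
    for n,u in (("scene",S(203,157)),("scene",S(370,312)),("top",Tp(115,350)),("top",Tp(455,280))): pass
    L=lambda th,y,rr:[(-np.cos(th)*rr,y,65+np.sin(th)*rr)]
    for th in(1.45,1.5,1.55,1.6):
        print(th,[proj(n,T(L(th,y,134),CH))[0].round(1).tolist() for n in("scene","top") for y in(102,-102)])
    print("obs",S(203,157),S(372,312),Tp(115,350),Tp(455,278))
    print(T([(-68,0,6),(75,0,125),(77,0,230),(-133,100,0),(-133,-100,0)],CH))
    from rig import sense
    st=sense(); print(rot(st["tool_rot"]).as_matrix().round(3))
E
python3 fit.py
```

```text
[0.53367541 0.21943354 0.19612233] 11.23698183276916
[[ 1.3  0.4]
 [-2.1  0.2]
 [-1.  -0.7]
 [ 0.3  0.2]
 [ 0.1 -0.5]
 [-0.1  0.1]
 [-0.7 -0.2]
 [-0.1  1. ]
 [ 0.1 -1.2]
 [-0.8  1. ]
 [ 1.   0.6]
 [ 0.7 -1.1]]
cap tri [ 0.52562037 -0.19109438  0.0368458 ] [ 0.52408336 -0.1923814   0.04      ] [ 0.52561231 -0.1906398   0.04      ]
va [ 0.497 -0.116  0.05 ] [ 0.497 -0.113  0.05 ]
vb [ 0.456 -0.299  0.05 ] [ 0.455 -0.297  0.05 ]
turq [ 0.453 -0.195  0.04 ] [ 0.452 -0.192  0.04 ]
blue [ 0.578 -0.158  0.04 ] [ 0.576 -0.154  0.04 ]
1.45 [[262.8, 117.8], [313.2, 165.7], [138.0, 258.0], [248.2, 233.2]]
1.5 [[265.2, 116.5], [315.7, 164.2], [137.3, 254.4], [247.4, 229.6]]
1.55 [[267.6, 115.4], [318.3, 162.8], [136.7, 250.8], [246.7, 226.1]]
1.6 [[270.1, 114.3], [320.9, 161.5], [136.2, 247.2], [246.0, 222.6]]
obs (266.1666666666667, 117.22727272727272) (317.3787878787879, 164.1969696969697) (136.75806451612902, 252.56451612903226) (246.43548387096774, 229.33870967741933)
[[0.46697899 0.20618255 0.006     ]
 [0.60723762 0.2340486  0.125     ]
 [0.60919928 0.23443833 0.23      ]
 [0.38373832 0.29159912 0.        ]
 [0.42271182 0.09543321 0.        ]]
[[ 0.363 -0.001  0.932]
 [-0.932  0.001  0.363]
 [-0.002 -1.    -0.   ]]
```

The crop shows the light-capped short vial at scene (373,325), and the blue and turquoise ones are look-alikes. I'll turn to align with the chamber yaw and move over the light-capped vial.

{"name": "arm_command", "arguments": {
  "xyz": [
    [0, 0, 0],
    [-0.03, 0, 0.0335],
    [-0.03, 0, 0.0335],
    [-0.03, 0, 0.0335],
    [-0.03, 0, 0.0335],
    [-0.03, 0, 0.0335],
    [-0.03, 0, 0.0335],
    [-0.03, 0, 0.0335],
    [-0.03, 0, 0.0335],
    [-0.03, 0, 0.0335],
    [-0.03, 0, 0.0335],
    [-0.026, 0, 0.033]
  ],
  "dr": [
    [0, 10.1, 0],
    [0, 0, 0],
    [0, 0, 0],
    [0, 0, 0],
    [0, 0, 0],
    [0, 0, 0],
    [0, 0, 0],
    [0, 0, 0],
    [0, 0, 0],
    [0, 0, 0],
    [0, 0, 0],
    [0, 0, 0]
  ],
  "fingers": 0.052
}}

```text
time: 1.6
ee_pos: [0.5254, -0.1895, 0.4044]
tool_rot: [-0.546, 0.547, -0.449, 0.448]
contact_force: [-0.2, -0.9, 0.2]
width: 0.592
```

{"name": "arm_command", "arguments": {
  "xyz": [
    [0.001, 0.03, 0],
    [0.001, 0.03, 0],
    [0, 0.03, 0],
    [0, 0.03, 0],
    [0, 0.03, 0],
    [0, 0.03, 0],
    [0, 0.024, 0],
    [0, 0.02, 0],
    [0, 0.01, 0],
    [0, 0, 0]
  ],
  "dr": [
    [0, 0, 0],
    [0, 0, 0],
    [0, 0, 0],
    [0, 0, 0],
    [0, 0, 0],
    [0, 0, 0],
    [0, 0, 0],
    [0, 0, 0],
    [0, 0, 0],
    [0, 0, 0]
  ]
}}

```text
time: 2.85
ee_pos: [0.525, -0.1929, 0.1703]
tool_rot: [-0.546, 0.547, -0.449, 0.449]
contact_force: [-0.3, 0.0, -0.5]
width: 0.591
```

```bash
cat > look.py <<'E'
import sys
from rig import sense,camera
from h import *
# look.py tag  cam x0 y0 x1 y1 scale
tag,n,x0,y0,x1,y1,s=sys.argv[1],sys.argv[2],*map(float,sys.argv[3:8])
im=camera(n)["image"][:,:,::-1]
cv2.imwrite(f"pics/{tag}.png",cv2.resize(im[int(y0):int(y1),int(x0):int(x1)],None,fx=s,fy=s,interpolation=cv2.INTER_CUBIC))
st=sense(); M=rot(st["tool_rot"]).as_matrix()
print("t",st["time"].__round__(2),"tcp",st["ee_pos"].round(4),"grasp",(st["ee_pos"]+M[:,1]*.147).round(4),"tip",(st["ee_pos"]+M[:,1]*.166).round(4)); print(M.round(3)); print("F",st["contact_force"].round(1),"w",round(st["width"],3),"q",st["qpos"].round(2))
E
python3 look.py g1 scene 290 230 450 390 3.7
```

```text
t 2.9 tcp [ 0.5253 -0.1931  0.1709] grasp [ 0.5253 -0.1931  0.0239] tip [ 0.5253 -0.1931  0.0049]
[[ 0.194  0.     0.981]
 [-0.981 -0.     0.194]
 [ 0.    -1.     0.   ]]
F [ 0.6 -0.2 -0.2] w 0.589 q [ 0.29  0.97 -0.04  1.9   0.13  0.27 -1.23]
```

View pics/g1.png

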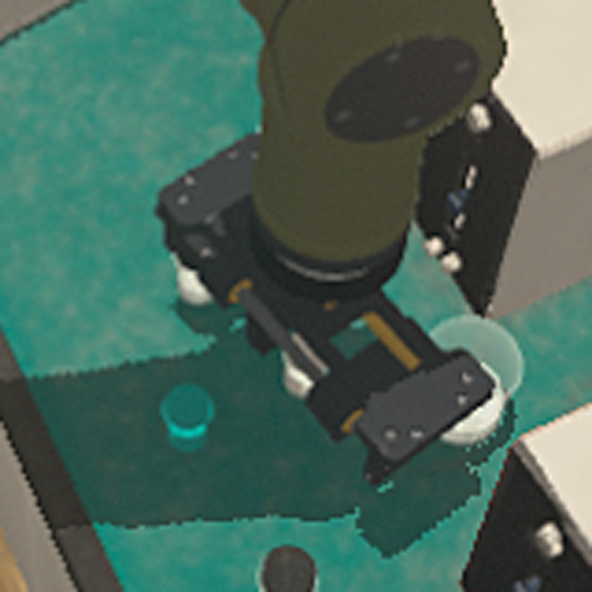

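The vial sits between the fingers at crop (297,375), and the body clears its neighbours. Next I close the gripper.

{"name": "arm_command", "arguments": {
  "xyz": [
    [0, 0, 0],
    [0, 0, 0],
    [0, 0, 0],
    [0, 0, 0],
    [0, 0, 0],
    [0, 0, 0]
  ],
  "dr": [
    [0, 0, 0],
    [0, 0, 0],
    [0, 0, 0],
    [0, 0, 0],
    [0, 0, 0],
    [0, 0, 0]
  ],
  "fingers": 0.015,
  "squeeze": 12
}}

```text
time: 3.65
ee_pos: [0.5253, -0.193, 0.1709]
tool_rot: [0.547, -0.546, 0.449, -0.449]
contact_force: [-0.0, 1.3, 2.6]
width: 0.274
```

{"name": "arm_command", "arguments": {
  "xyz": [
    [0, 0, 0],
    [0, -0.01, 0],
    [0, -0.02, 0],
    [0, -0.03, 0],
    [0, -0.03, 0],
    [0, -0.03, 0],
    [0, -0.02, 0],
    [0, 0, 0]
  ],
  "dr": [
    [0, 0, 0],
    [0, 0, 0],
    [0, 0, 0],
    [0, 0, 0],
    [0, 0, 0],
    [0, 0, 0],
    [0, 0, 0],
    [0, 0, 0]
  ]
}}

```text
time: 4.65
ee_pos: [0.5255, -0.1932, 0.3131]
tool_rot: [0.547, -0.546, 0.447, -0.45]
contact_force: [-0.1, 0.2, -1.0]
width: 0.277
```

```bash
python3 look.py g2 scene 270 200 450 380 3.3;python3 look.py g3 top 320 170 480 310 4
```

```text
t 4.7 tcp [ 0.5251 -0.1931  0.3118] grasp [ 0.5253 -0.1932  0.1648] tip [ 0.5254 -0.1932  0.1458]
[[ 0.194  0.002  0.981]
 [-0.981 -0.001  0.194]
 [ 0.001 -1.     0.002]]
F [-0.5 -0.4 -0.5] w 0.279 q [ 0.32  0.73 -0.08  1.86  0.1   0.56 -1.2 ]
t 4.75 tcp [ 0.5248 -0.193   0.3109] grasp [ 0.5248 -0.193   0.1639] tip [ 0.5248 -0.193   0.1449]
[[ 0.194  0.     0.981]
 [-0.981 -0.     0.194]
 [ 0.    -1.     0.   ]]
F [-0.4 -0.  -0.1] w 0.277 q [ 0.32  0.73 -0.08  1.86  0.1   0.56 -1.2 ]
```

View pics/g2.png

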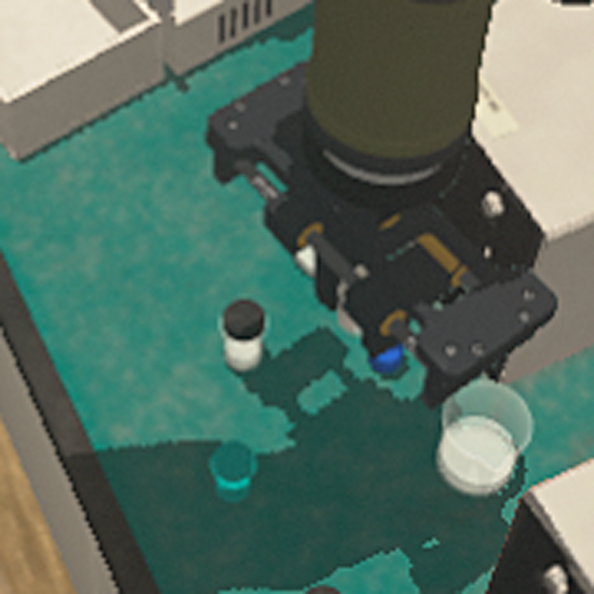

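View pics/g3.png

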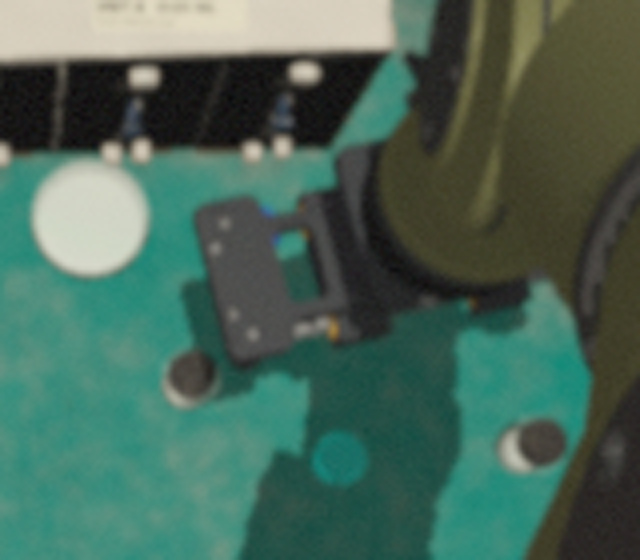

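The vial is held: its cap shows between the fingers at g2 crop (345,310), and its old place is empty. I carry it along chamber y to above the box.

{"name": "arm_command", "arguments": {
  "xyz": [
    [-0.02, 0, 0.001],
    [-0.04, 0, 0.001],
    [-0.04, 0, 0.001],
    [-0.04, 0, 0.001],
    [-0.04, 0, 0.001],
    [-0.04, 0, 0.001],
    [-0.04, 0, 0.001],
    [-0.04, 0, 0.001],
    [-0.04, 0, 0.001],
    [-0.04, 0, 0.001],
    [-0.023, 0, 0],
    [0, 0, 0]
  ],
  "dr": [
    [0, 0, 0],
    [0, 0, 0],
    [0, 0, 0],
    [0, 0, 0],
    [0, 0, 0],
    [0, 0, 0],
    [0, 0, 0],
    [0, 0, 0],
    [0, 0, 0],
    [0, 0, 0],
    [0, 0, 0],
    [0, 0, 0]
  ]
}}

```text
time: 6.25
ee_pos: [0.4549, 0.207, 0.31]
tool_rot: [-0.547, 0.548, -0.448, 0.447]
contact_force: [-0.2, 0.0, -0.3]
width: 0.279
```

```bash
python3 look.py p1 scene 180 70 400 260 3.4;python3 look.py p2 top 100 140 350 330 3
```

```text
t 6.3 tcp [0.4555 0.205  0.3101] grasp [0.4552 0.2049 0.1631] tip [0.4552 0.2049 0.1441]
[[ 0.197 -0.002  0.98 ]
 [-0.98  -0.001  0.197]
 [ 0.    -1.    -0.002]]
F [ 0.4 -1.2 -0.5] w 0.278 q [-0.54  0.68  0.04  2.03 -0.07  0.43 -1.82]
t 6.35 tcp [0.456  0.2038 0.3102] grasp [0.4558 0.2036 0.1632] tip [0.4558 0.2036 0.1442]
[[ 0.195 -0.001  0.981]
 [-0.981 -0.001  0.195]
 [ 0.001 -1.    -0.002]]
F [-1.  -1.1 -1.1] w 0.278 q [-0.54  0.68  0.04  2.03 -0.07  0.43 -1.82]
```

View pics/p1.png

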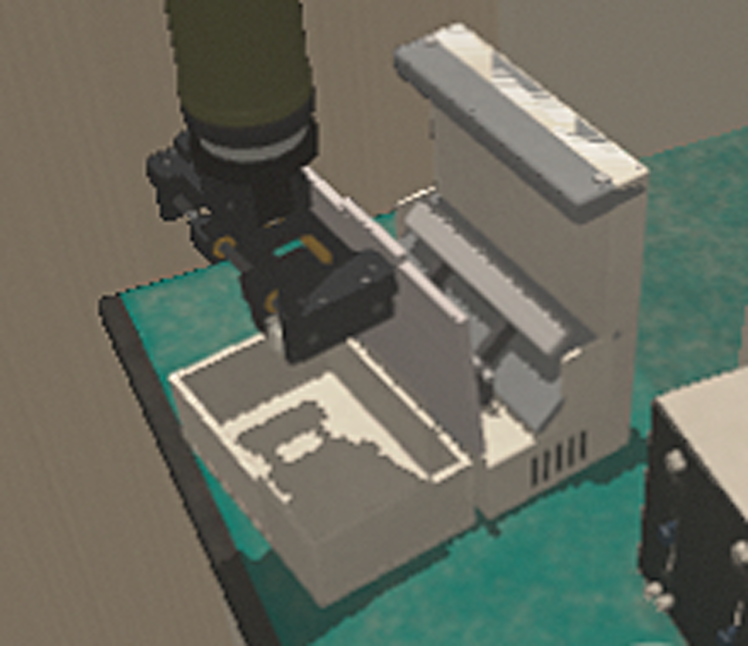

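View pics/p2.png

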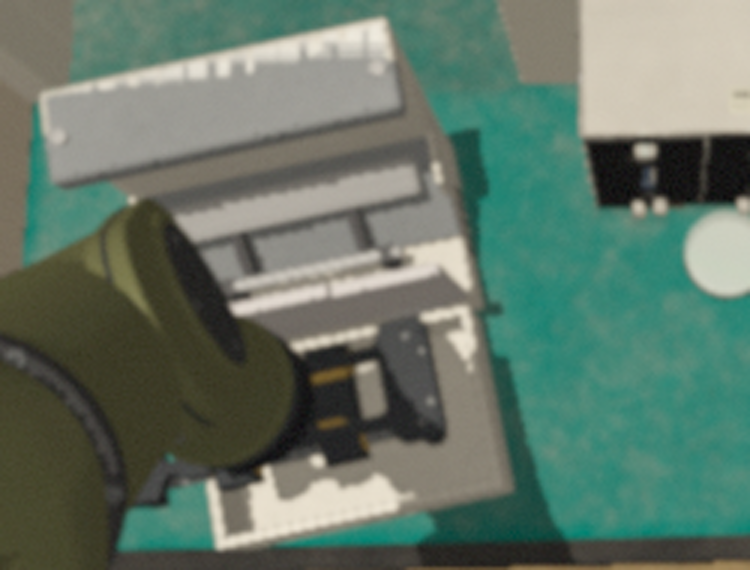

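{"name": "arm_command", "arguments": {
  "xyz": [
    [0, 0.02, 0],
    [0, 0.025, 0],
    [0, 0.025, 0],
    [0, 0.025, 0],
    [0, 0.02, 0],
    [0, 0.01, 0],
    [0, 0, 0]
  ],
  "dr": [
    [0, 0, 0],
    [0, 0, 0],
    [0, 0, 0],
    [0, 0, 0],
    [0, 0, 0],
    [0, 0, 0],
    [0, 0, 0]
  ]
}}

```text
time: 7.22
ee_pos: [0.4567, 0.2033, 0.1853]
tool_rot: [-0.546, 0.547, -0.449, 0.449]
contact_force: [-0.2, 0.2, -0.2]
width: 0.278
```

```bash
python3 look.py p3 scene 180 70 400 260 3.4
```

```text
t 7.28 tcp [0.4568 0.2036 0.1859] grasp [0.4568 0.2036 0.0389] tip [0.4568 0.2035 0.0199]
[[ 0.193  0.     0.981]
 [-0.981 -0.001  0.193]
 [ 0.    -1.    -0.   ]]
F [ 0.1  0.2 -0.4] w 0.274 q [-0.52  0.92  0.01  2.08 -0.07  0.14 -1.82]
```

View pics/p3.png

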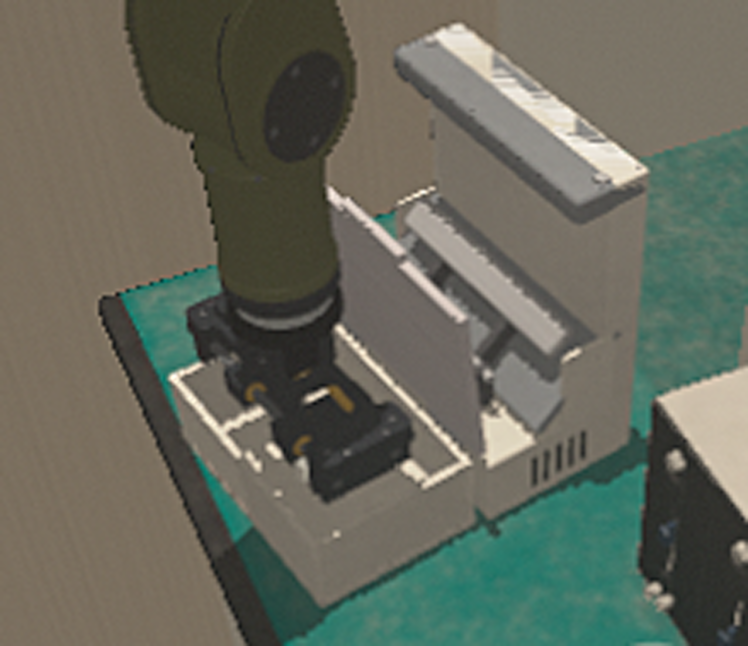

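{"name": "arm_command", "arguments": {
  "xyz": [
    [0, 0.004, 0],
    [0, 0.003, 0],
    [0, 0.001, 0],
    [0, 0, 0]
  ],
  "dr": [
    [0, 0, 0],
    [0, 0, 0],
    [0, 0, 0],
    [0, 0, 0]
  ]
}}

```text
time: 7.78
ee_pos: [0.4566, 0.2043, 0.1777]
tool_rot: [-0.546, 0.546, -0.449, 0.449]
contact_force: [0.2, 0.5, 0.2]
width: 0.277
```

{"name": "arm_command", "arguments": {
  "xyz": [
    [0, 0.001, 0],
    [0, 0, 0],
    [0, 0, 0]
  ],
  "dr": [
    [0, 0, 0],
    [0, 0, 0],
    [0, 0, 0]
  ]
}}

```text
time: 8.15
ee_pos: [0.4567, 0.2044, 0.1768]
tool_rot: [0.547, -0.546, 0.449, -0.449]
contact_force: [-0.4, 0.4, 2.1]
width: 0.277
```

{"name": "arm_command", "arguments": {
  "xyz": [
    [0, 0, 0],
    [0, 0, 0],
    [0, 0, 0],
    [0, 0, 0]
  ],
  "dr": [
    [0, 0, 0],
    [0, 0, 0],
    [0, 0, 0],
    [0, 0, 0]
  ],
  "fingers": 0.06
}}

```text
time: 8.65
ee_pos: [0.4566, 0.2042, 0.1766]
tool_rot: [-0.546, 0.546, -0.449, 0.449]
contact_force: [0.6, -0.6, -0.4]
width: 0.679
```

{"name": "arm_command", "arguments": {
  "xyz": [
    [0, -0.01, 0],
    [0, -0.02, 0],
    [0, -0.03, 0],
    [0, -0.04, 0],
    [0, -0.05, 0],
    [0, -0.05, 0],
    [0, -0.03, 0],
    [0, 0, 0]
  ],
  "dr": [
    [0, 0, 0],
    [0, 0, 0],
    [0, 0, 0],
    [0, 0, 0],
    [0, 0, 0],
    [0, 0, 0],
    [0, 0, 0],
    [0, 0, 0]
  ]
}}

```text
time: 9.65
ee_pos: [0.4569, 0.2043, 0.4093]
tool_rot: [0.548, -0.545, 0.448, -0.45]
contact_force: [-0.5, -0.0, -0.6]
width: 0.679
```

```bash
python3 look.py r1 scene 180 70 400 260 3.4;python3 look.py r2 top 100 140 350 330 3
```

```text
t 9.7 tcp [0.4564 0.2042 0.4077] grasp [0.4567 0.2043 0.2607] tip [0.4567 0.2043 0.2417]
[[ 0.194  0.002  0.981]
 [-0.981  0.001  0.194]
 [-0.001 -1.     0.002]]
F [-0.2  0.5 -0.6] w 0.683 q [-0.56  0.52  0.07  1.94 -0.06  0.68 -1.83]
t 9.75 tcp [0.4561 0.2041 0.4066] grasp [0.4561 0.204  0.2596] tip [0.4561 0.204  0.2406]
[[ 0.194 -0.     0.981]
 [-0.981 -0.     0.194]
 [ 0.    -1.    -0.   ]]
F [0.5 0.1 0.3] w 0.686 q [-0.56  0.52  0.07  1.94 -0.06  0.68 -1.83]
```

View pics/r1.png

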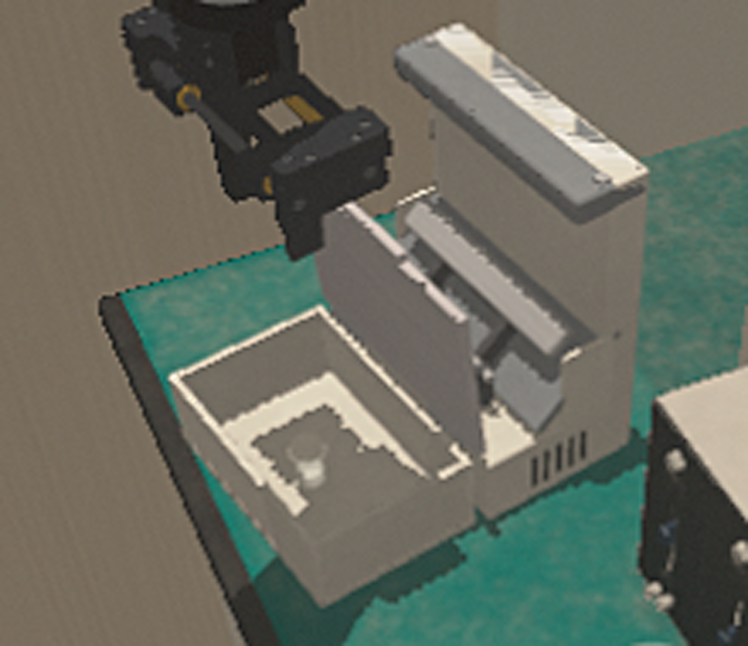

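View pics/r2.png

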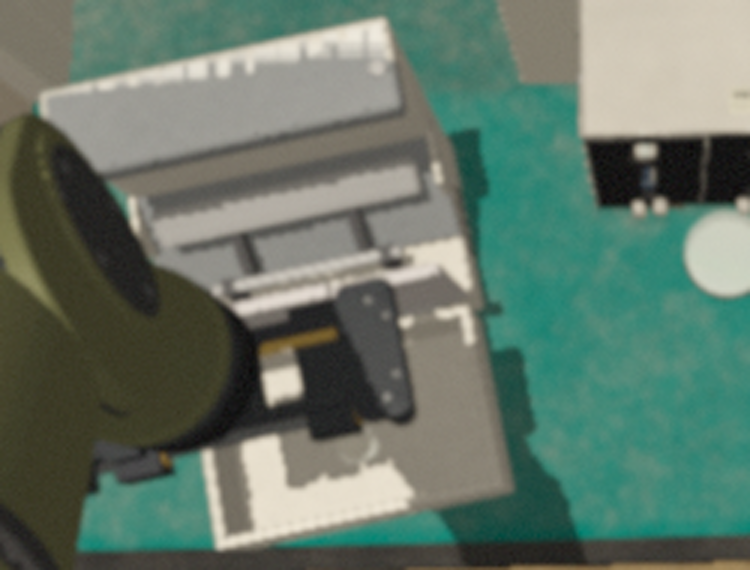

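The vial stands upright and free in the box at r1 crop (307,462). Next I plan the lid arc and check the reach for the leaning press with a rough kinematic fit.

Run:
```python
import numpy as np
D=np.array([(.6899,1.5662,.6247,.404),(.97,1.90,.5597,.1709),(.73,1.86,.559,.311),(.68,2.03,.4995,.310),(.92,2.08,.500,.1859),(.52,1.94,.4997,.4066)])
q2,q4,r,z=D.T;s=q2+q4
A=[];b=[]
for a,c,R,Z in zip(q2,s,r,z):
    A.append([np.sin(a),np.sin(c),0,0]);b.append(R)
    A.append([np.cos(a),np.cos(c),1,0]);b.append(Z)
A=np.array(A)[:,:3]
sol,res,rk,sv=np.linalg.lstsq(A,b,rcond=None);print(sol,(A@sol-b).round(3),sv)
L1,L2,c=sol
from scipy.optimize import fsolve
for L3 in(.09,.126,.16):
  h=c+L3
  for lean in(25,30,35,40):
    a=np.radians(lean)
    # TCP chamber
    for back in(.166,.226):
      x,zz=75/1000-back*np.sin(a),.125+back*np.cos(a)
      ch=(0.53367541,0.21943354,0.19612233)
      X=ch[0]+np.cos(ch[2])*x;Y=ch[1]+np.sin(ch[2])*x
      R=np.hypot(X,Y);rw=R-L3*np.sin(a);zw=zz+L3*np.cos(a)-h
      d=np.hypot(rw,zw);cc=(d*d-L1*L1-L2*L2)/(2*L1*L2)
      if abs(cc)>1: print("no");continue
      q4=np.arccos(cc);q2=np.arctan2(rw,zw)-np.arctan2(L2*np.sin(q4),L1+L2*np.cos(q4))
      print(L3,lean,back,"R",R.round(3),"q2,4,6",q2.round(2),q4.round(2),(np.pi-a-q2-q4).round(2))
```

```text
[0.56673482 0.34378026 0.1823101 ] [ 0.002 -0.002  0.     0.001 -0.001  0.001  0.001  0.001 -0.001 -0.001
 -0.002  0.001] [3.70335002 2.03362663 0.38673163]
0.09 25 0.166 R 0.582 q2,4,6 0.79 1.93 -0.01
0.09 25 0.226 R 0.557 q2,4,6 0.68 1.97 0.06
0.09 30 0.166 R 0.569 q2,4,6 0.8 1.99 -0.17
0.09 30 0.226 R 0.54 q2,4,6 0.68 2.05 -0.11
0.09 35 0.166 R 0.557 q2,4,6 0.81 2.05 -0.33
0.09 35 0.226 R 0.524 q2,4,6 0.69 2.12 -0.28
0.09 40 0.166 R 0.546 q2,4,6 0.82 2.11 -0.49
0.09 40 0.226 R 0.508 q2,4,6 0.71 2.19 -0.46
0.126 25 0.166 R 0.582 q2,4,6 0.79 1.98 -0.06
0.126 25 0.226 R 0.557 q2,4,6 0.67 2.01 0.02
0.126 30 0.166 R 0.569 q2,4,6 0.79 2.05 -0.22
0.126 30 0.226 R 0.54 q2,4,6 0.67 2.1 -0.16
0.126 35 0.166 R 0.557 q2,4,6 0.81 2.11 -0.39
0.126 35 0.226 R 0.524 q2,4,6 0.69 2.19 -0.35
0.126 40 0.166 R 0.546 q2,4,6 0.83 2.18 -0.57
0.126 40 0.226 R 0.508 q2,4,6 0.72 2.27 -0.54
0.16 25 0.166 R 0.582 q2,4,6 0.78 2.02 -0.1
0.16 25 0.226 R 0.557 q2,4,6 0.66 2.06 -0.02
0.16 30 0.166 R 0.569 q2,4,6 0.79 2.1 -0.27
0.16 30 0.226 R 0.54 q2,4,6 0.67 2.15 -0.21
0.16 35 0.166 R 0.557 q2,4,6 0.81 2.17 -0.45
0.16 35 0.226 R 0.524 q2,4,6 0.69 2.24 -0.41
0.16 40 0.166 R 0.546 q2,4,6 0.85 2.24 -0.64
0.16 40 0.226 R 0.508 q2,4,6 0.73 2.33 -0.62
```

{"name": "arm_command", "arguments": {
  "xyz": [
    [0, 0, 0.02],
    [0, 0, 0.03],
    [0, 0, 0.03],
    [0, 0, 0.027],
    [0, 0, 0],
    [0, 0.02, 0],
    [0, 0.02, 0],
    [0, 0.013, 0],
    [0, 0, 0]
  ],
  "dr": [
    [0, 0, 0],
    [0, 0, 0],
    [0, 0, 0],
    [0, 0, 0],
    [0, 0, 0],
    [0, 0, 0],
    [0, 0, 0],
    [0, 0, 0],
    [0, 0, 0]
  ],
  "fingers": 0.0
}}

```text
time: 10.88
ee_pos: [0.5606, 0.2249, 0.3524]
tool_rot: [-0.545, 0.548, -0.449, 0.448]
contact_force: [0.3, -0.8, 0.3]
width: 0.004
```

```bash
cat >> look.py <<'E'
ch=(0.53367541,0.21943354,0.19612233); c,s_=np.cos(ch[2]),np.sin(ch[2])
tip=st["ee_pos"]+M[:,1]*.166; d=tip-np.array([ch[0],ch[1],0]); print("tip chamber mm",np.round([1000*(c*d[0]+s_*d[1]),1000*(-s_*d[0]+c*d[1]),1000*d[2]],1))
E
python3 look.py l1 scene 180 50 400 240 3.4
```

```text
t 10.93 tcp [0.5612 0.225  0.3534] grasp [0.561  0.2249 0.2064] tip [0.561  0.2249 0.1874]
[[ 0.194 -0.001  0.981]
 [-0.981 -0.001  0.194]
 [ 0.    -1.    -0.001]]
F [-0.5  0.4 -0.6] w 0.006 q [-0.49  0.72  0.06  1.69 -0.06  0.73 -1.77]
tip chamber mm [2.780e+01 1.000e-01 1.874e+02]
```

View pics/l1.png

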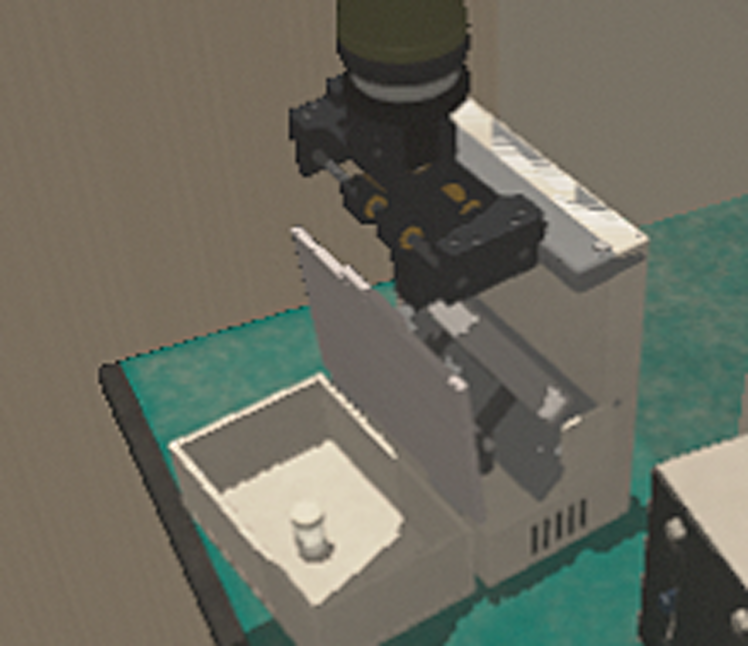

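{"name": "arm_command", "arguments": {
  "xyz": [
    [0, 0.0035, -0.0125],
    [0, 0.0035, -0.0125],
    [0, 0.0025, -0.014],
    [0, 0.0025, -0.014],
    [0, 0.0045, -0.0105],
    [0, 0.0045, -0.0105],
    [0, 0.0065, -0.0095],
    [0, 0.0065, -0.0095],
    [0, 0.008, -0.008],
    [0, 0.0085, -0.008]
  ],
  "dr": [
    [0, 0, 0],
    [0, 0, 0],
    [0, 0, 0],
    [0, 0, 0],
    [0, 0, 0],
    [0, 0, 0],
    [0, 0, 0],
    [0, 0, 0],
    [0, 0, 0],
    [0, 0, 0]
  ]
}}

```text
time: 12.18
ee_pos: [0.4542, 0.2039, 0.3025]
tool_rot: [-0.546, 0.546, -0.449, 0.449]
contact_force: [1.1, 1.4, 0.1]
width: 0.005
```

{"name": "arm_command", "arguments": {
  "xyz": [
    [0, 0.0095, -0.006],
    [0, 0.0095, -0.006],
    [0, 0.0105, -0.004],
    [0, 0.0105, -0.004],
    [0, 0.008, -0.002],
    [0, 0.008, -0.002],
    [0, 0, 0]
  ],
  "dr": [
    [0, 0, 0],
    [0, 0, 0],
    [0, 0, 0],
    [0, 0, 0],
    [0, 0, 0],
    [0, 0, 0],
    [0, 0, 0]
  ]
}}

```text
time: 13.05
ee_pos: [0.4309, 0.199, 0.2466]
tool_rot: [-0.546, 0.547, -0.449, 0.449]
contact_force: [-0.1, 0.0, 0.2]
width: 0.004
```

```bash
python3 look.py l2 scene 180 50 400 240 3.4
```

```text
t 13.1 tcp [0.4311 0.1991 0.2469] grasp [0.431  0.199  0.0999] tip [0.431  0.199  0.0809]
[[ 0.194 -0.001  0.981]
 [-0.981 -0.001  0.194]
 [ 0.    -1.    -0.001]]
F [-1.  -0.3 -0.3] w 0.005 q [-0.55  0.79  0.03  2.14 -0.09  0.21 -1.82]
tip chamber mm [-1.047e+02 -1.000e-01  8.090e+01]
```

View pics/l2.png

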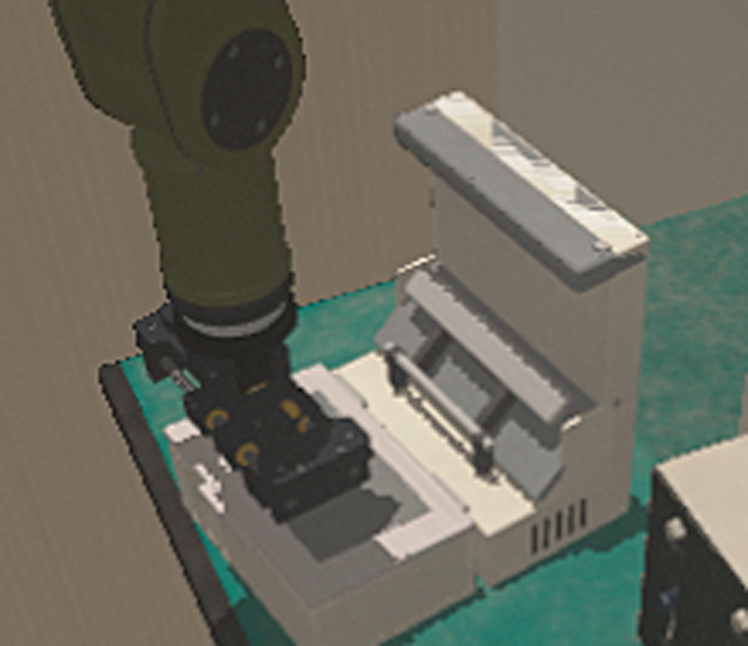

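The lid has nearly closed, lying across the box at l2 crop (330,520). I'll press it down gently.

{"name": "arm_command", "arguments": {
  "xyz": [
    [0, 0.005, 0],
    [0, 0.003, 0],
    [0, 0.001, 0],
    [0, 0, 0]
  ],
  "dr": [
    [0, 0, 0],
    [0, 0, 0],
    [0, 0, 0],
    [0, 0, 0]
  ]
}}

```text
time: 13.6
ee_pos: [0.431, 0.1991, 0.2393]
tool_rot: [0.547, -0.546, 0.449, -0.449]
contact_force: [-1.2, -0.4, 14.6]
width: 0.005
```

14.6 N at tip z 73 mm means the lid is on the rim. Retreat and check.

{"name": "arm_command", "arguments": {
  "xyz": [
    [0, -0.01, 0],
    [0, -0.03, 0],
    [0, -0.04, 0],
    [0, -0.04, 0],
    [0, -0.04, 0],
    [0, -0.03, 0],
    [0, 0, 0]
  ],
  "dr": [
    [0, 0, 0],
    [0, 0, 0],
    [0, 0, 0],
    [0, 0, 0],
    [0, 0, 0],
    [0, 0, 0],
    [0, 0, 0]
  ]
}}

```text
time: 14.48
ee_pos: [0.4316, 0.1994, 0.4302]
tool_rot: [0.548, -0.545, 0.448, -0.45]
contact_force: [-0.1, -0.1, -0.7]
width: 0.004
```

```bash
python3 look.py l3 scene 180 50 400 240 3.4
python3 - <<'E'
from h import *
from fit import CH
# project shut lid tab/edge corners in l3 crop pixels
for c in [(-134,102,73),(-134,-102,73),(0,-102,73),(-142,35,73),(-142,-35,73),(-134,-102,65)]:
    p=proj("scene",T([c],CH))[0]; print(c,((p-[180,50])*3.4).round(0))
E
```

```text
t 14.53 tcp [0.4311 0.1992 0.4288] grasp [0.4313 0.1994 0.2818] tip [0.4314 0.1994 0.2628]
[[ 0.194  0.002  0.981]
 [-0.981  0.001  0.194]
 [-0.001 -1.     0.002]]
F [-0.3  0.1  0.8] w 0.006 q [-0.59  0.46  0.09  1.98 -0.06  0.7  -1.84]
tip chamber mm [-104.2    0.3  262.8]
(-134, 102, 73) [162. 435.]
(-134, -102, 73) [311. 611.]
(0, -102, 73) [478. 520.]
(-142, 35, 73) [197. 494.]
(-142, -35, 73) [248. 555.]
(-134, -102, 65) [312. 619.]
```

View pics/l3.png

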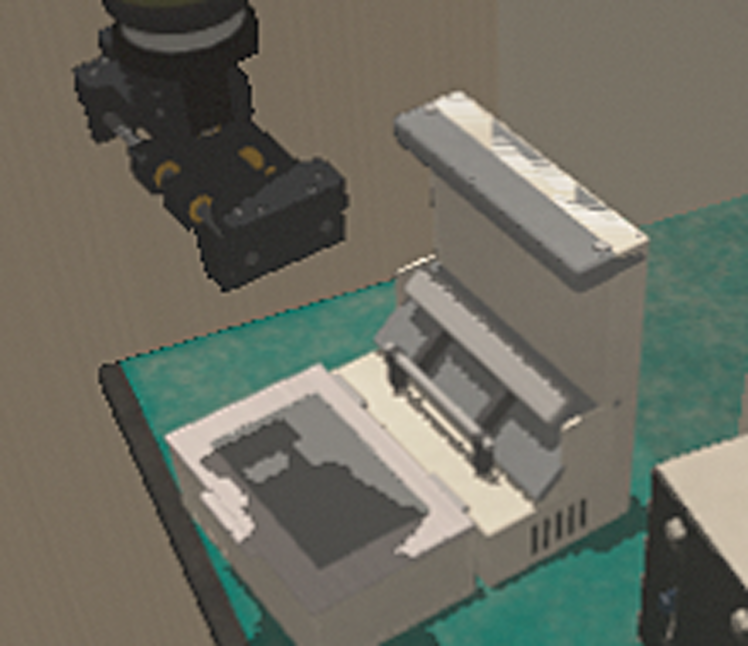

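The lid is shut: its corners match the predicted shut positions at (162,435) and (311,611). The wrist has to work flipped for the forward lean, so I first give the tool a half turn about its own axis.

{"name": "arm_command", "arguments": {
  "xyz": [
    [0, 0, 0],
    [0, 0, 0],
    [0, 0, 0],
    [0, 0, 0],
    [0, 0, 0],
    [0, 0, 0],
    [0, 0, 0],
    [0, 0, 0],
    [0, 0, 0]
  ],
  "dr": [
    [0, -10, 0],
    [0, -10, 0],
    [0, -10, 0],
    [0, -10, 0],
    [0, -10, 0],
    [0, -10, 0],
    [0, -10, 0],
    [0, -10, 0],
    [0, -10, 0]
  ]
}}

```text
time: 15.65
ee_pos: [0.4307, 0.199, 0.4267]
tool_rot: [-0.703, 0.704, 0.07, -0.072]
contact_force: [-0.0, 0.4, -0.8]
width: 0.007
```

{"name": "arm_command", "arguments": {
  "xyz": [
    [0, 0, 0],
    [0, 0, 0],
    [0, 0, 0],
    [0, 0, 0],
    [0, 0, 0],
    [0, 0, 0],
    [0, 0, 0],
    [0, 0, 0],
    [0, 0, 0],
    [0, 0, 0]
  ],
  "dr": [
    [0, -10, 0],
    [0, -10, 0],
    [0, -10, 0],
    [0, -10, 0],
    [0, -10, 0],
    [0, -10, 0],
    [0, -10, 0],
    [0, -10, 0],
    [0, -10, 0],
    [0, 0, 0]
  ]
}}

```text
time: 16.9
ee_pos: [0.4309, 0.1988, 0.4268]
tool_rot: [0.45, -0.448, -0.545, 0.547]
contact_force: [-0.4, 0.2, 1.0]
width: 0.006
```

```bash
python3 look.py s1 scene 0 0 640 480 1
```

```text
t 16.95 tcp [0.4309 0.1989 0.4271] grasp [0.4305 0.1989 0.2801] tip [0.4305 0.1989 0.2611]
[[-0.191 -0.003 -0.982]
 [ 0.982 -0.    -0.191]
 [ 0.    -1.     0.003]]
F [ 0.4 -0.1 -0.1] w 0.007 q [ 0.01  0.57 -0.84  1.96  0.55  0.87  0.63]
tip chamber mm [-1.052e+02 -1.000e-01  2.611e+02]
```

{"name": "arm_command", "arguments": {
  "xyz": [
    [0, 0, 0],
    [0, 0, 0],
    [0, 0, 0],
    [0, 0, 0]
  ],
  "dr": [
    [-8, 0, 0],
    [-8, 0, 0],
    [-8, 0, 0],
    [0, 0, 0]
  ]
}}

```text
time: 17.45
ee_pos: [0.43, 0.1992, 0.428]
tool_rot: [-0.345, 0.532, 0.648, -0.422]
contact_force: [-0.3, -0.1, 0.1]
width: 0.004
```

```bash
python3 look.py s2 scene 0 0 640 480 1
```

```text
t 17.5 tcp [0.4304 0.1994 0.428 ] grasp [0.4888 0.2108 0.2936] tip [0.4963 0.2123 0.2762]
[[-0.194  0.397 -0.897]
 [ 0.981  0.077 -0.178]
 [-0.001 -0.915 -0.404]]
F [ 0.1 -0.2 -0.1] w 0.006 q [-0.21  0.44 -0.53  2.15  1.11  0.45  0.12]
tip chamber mm [-38.    0.3 276.2]
```

View pics/s2.png

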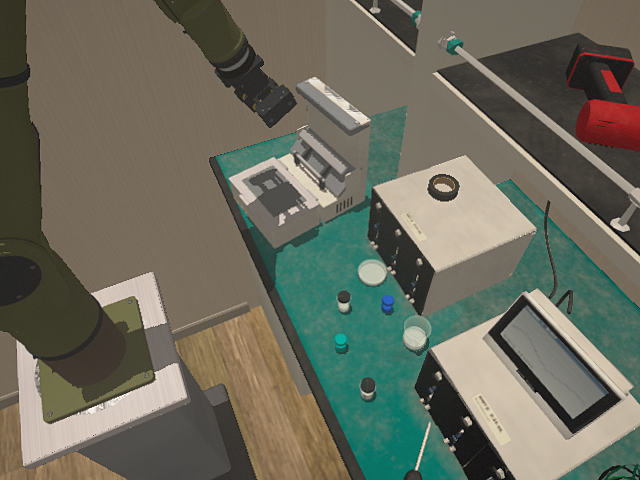

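{"name": "arm_command", "arguments": {
  "xyz": [
    [0, 0, 0],
    [0, 0, 0],
    [0, 0, 0],
    [0, 0, 0]
  ],
  "dr": [
    [-5, 0, 0],
    [-5, 0, 0],
    [-4, 0, 0],
    [0, 0, 0]
  ]
}}

```text
time: 18.0
ee_pos: [0.4316, 0.1989, 0.4276]
tool_rot: [-0.282, 0.57, 0.691, -0.344]
contact_force: [0.4, -0.9, -0.4]
width: 0.004
```

```bash
python3 look.py s3 scene 180 0 400 200 3
```

```text
t 18.05 tcp [0.4317 0.1989 0.4278] grasp [0.5191 0.2157 0.3107] tip [0.5303 0.2178 0.2956]
[[-0.191  0.594 -0.781]
 [ 0.982  0.114 -0.153]
 [-0.002 -0.796 -0.605]]
F [-0.4  0.7  0.6] w 0.008 q [-0.32  0.43 -0.42  2.25  1.84  0.46 -0.61]
tip chamber mm [ -3.6  -0.9 295.6]
```

{"name": "arm_command", "arguments": {
  "xyz": [
    [0.001, 0.016, 0.01],
    [0, 0.016, 0.01],
    [0, 0.016, 0.01],
    [0, 0.0155, 0.0105],
    [0, 0.025, 0],
    [0, 0.025, 0],
    [0, 0.02, 0],
    [0, 0.01, 0],
    [0, 0, 0]
  ],
  "dr": [
    [0, 0, 0],
    [0, 0, 0],
    [0, 0, 0],
    [0, 0, 0],
    [0, 0, 0],
    [0, 0, 0],
    [0, 0, 0],
    [0, 0, 0],
    [0, 0, 0]
  ]
}}

```text
time: 19.18
ee_pos: [0.4854, 0.21, 0.2891]
tool_rot: [-0.281, 0.57, 0.691, -0.343]
contact_force: [0.4, 0.2, 0.2]
width: 0.006
```

```bash
python3 look.py b1 scene 200 30 400 220 3.8;python3 look.py b2 top 100 140 350 330 3
```

```text
t 19.23 tcp [0.4851 0.2101 0.2896] grasp [0.5726 0.227  0.1727] tip [0.5839 0.2292 0.1576]
[[-0.192  0.595 -0.78 ]
 [ 0.981  0.115 -0.154]
 [-0.002 -0.795 -0.606]]
F [-0.1 -0.9  0.4] w 0.004 q [-0.24  0.79 -0.53  2.24  2.25  0.73 -0.93]
tip chamber mm [ 51.2  -0.3 157.6]
t 19.27 tcp [0.4849 0.2102 0.2899] grasp [0.5725 0.2272 0.173 ] tip [0.5838 0.2293 0.1579]
[[-0.193  0.596 -0.78 ]
 [ 0.981  0.115 -0.155]
 [-0.002 -0.795 -0.607]]
F [-0.4  0.2  0.7] w 0.008 q [-0.24  0.79 -0.53  2.24  2.25  0.73 -0.94]
tip chamber mm [ 51.1  -0.  157.9]
```

View pics/b1.png

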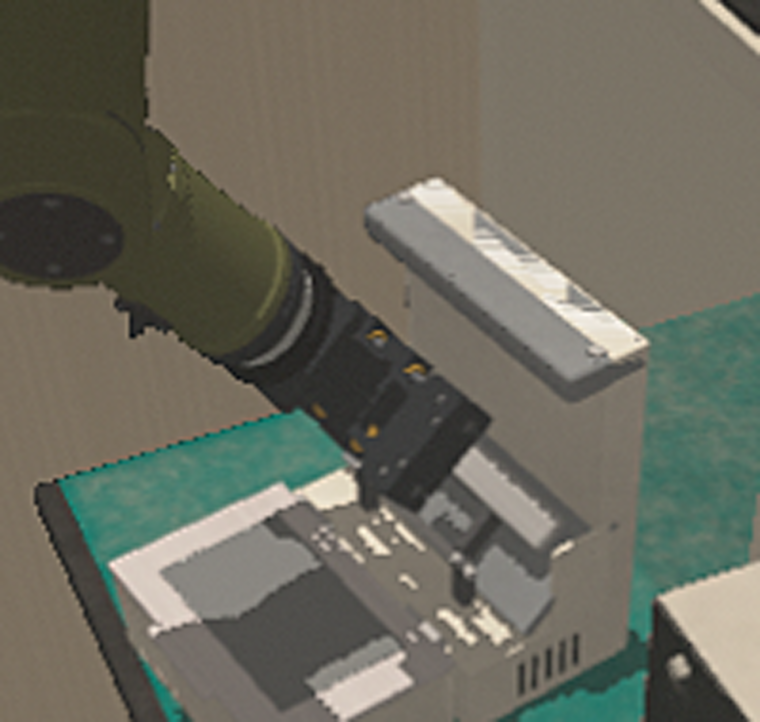

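View pics/b2.png

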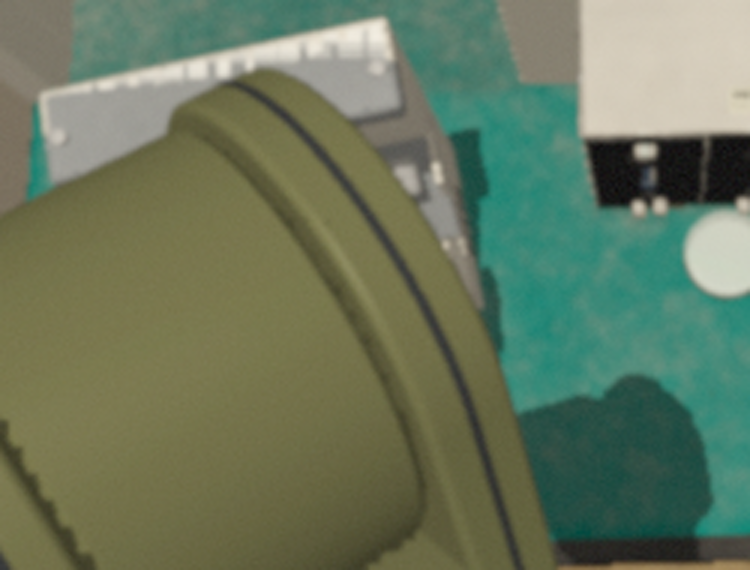

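{"name": "arm_command", "arguments": {
  "xyz": [
    [0, 0.01, 0],
    [0, 0.012, 0],
    [0, 0.01, 0],
    [0, 0.004, 0],
    [0, 0, 0]
  ],
  "dr": [
    [0, 0, 0],
    [0, 0, 0],
    [0, 0, 0],
    [0, 0, 0],
    [0, 0, 0]
  ]
}}

```text
time: 19.9
ee_pos: [0.5065, 0.2144, 0.2605]
tool_rot: [-0.281, 0.57, 0.692, -0.343]
contact_force: [0.4, 0.0, -0.1]
width: 0.003
```

```bash
python3 look.py b3 scene 230 90 380 220 5
python3 - <<'E'
from h import *
from fit import CH
for c in [(75,90,125),(75,-90,125),(75,0,125)]: print(((proj("scene",T([c],CH))[0]-[230,90])*5).round(0), ((proj("scene",T([c],CH))[0]-[205,70])*3.3).round(0))
E
```

```text
t 19.95 tcp [0.5064 0.2144 0.2608] grasp [0.594  0.2314 0.1439] tip [0.6053 0.2336 0.1288]
[[-0.193  0.596 -0.78 ]
 [ 0.981  0.116 -0.155]
 [-0.002 -0.795 -0.607]]
F [-0.4 -0.6  0.3] w 0.007 q [-0.23  0.86 -0.52  2.19  2.29  0.75 -0.93]
tip chamber mm [ 73.   -0.  128.8]
[350. 204.] [313. 201.]
[568. 402.] [457. 331.]
[454. 299.] [382. 263.]
```

View pics/b3.png

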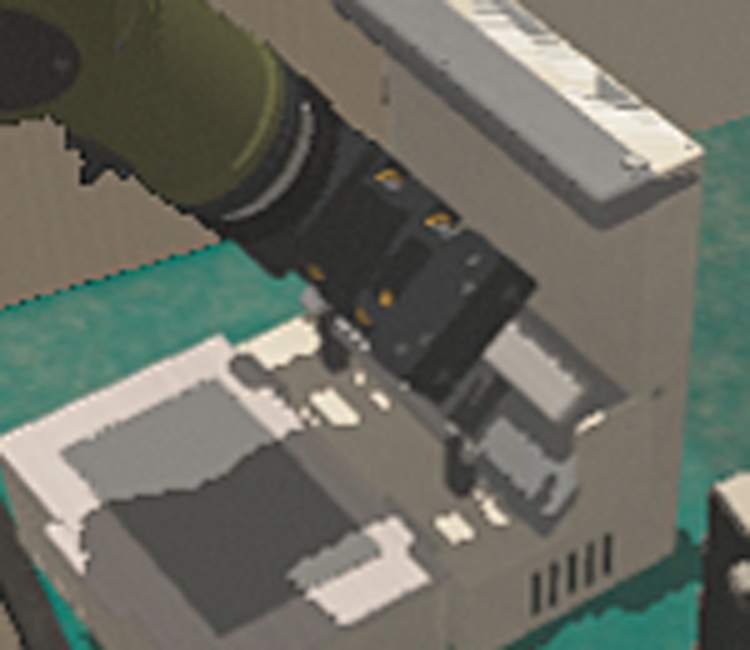

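The bar's right end shows at (565,395), where the fit predicts it, and the tip is about 4 mm short of the bar's centre. Now I press.

{"name": "arm_command", "arguments": {
  "xyz": [
    [0, 0.004, 0],
    [0, 0.004, 0],
    [0, 0.004, 0],
    [0, 0.003, 0],
    [0, 0, 0]
  ],
  "dr": [
    [0, 0, 0],
    [0, 0, 0],
    [0, 0, 0],
    [0, 0, 0],
    [0, 0, 0]
  ]
}}

```text
time: 20.58
ee_pos: [0.5145, 0.2161, 0.2497]
tool_rot: [-0.281, 0.569, 0.692, -0.343]
contact_force: [-7.4, -2.0, 12.7]
width: 0.005
```

```bash
python3 look.py b4 scene 230 90 380 220 5
```

```text
t 20.62 tcp [0.5145 0.2161 0.2498] grasp [0.6021 0.2332 0.133 ] tip [0.6134 0.2355 0.1179]
[[-0.194  0.596 -0.779]
 [ 0.981  0.116 -0.156]
 [-0.002 -0.795 -0.607]]
F [-7.4 -2.8 12. ] w 0.006 q [-0.23  0.89 -0.51  2.17  2.3   0.75 -0.93]
tip chamber mm [ 81.3   0.2 117.9]
```

View pics/b4.png

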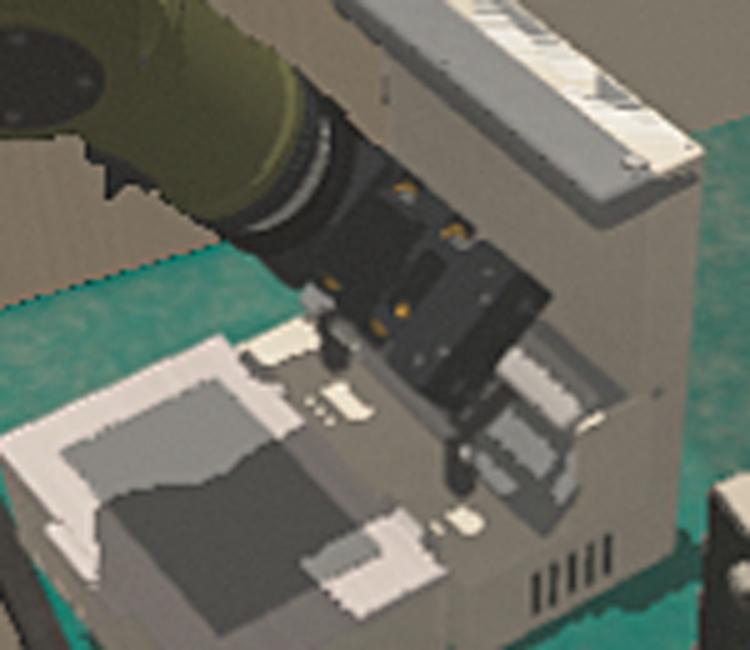

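{"name": "arm_command", "arguments": {
  "xyz": [
    [0, 0.0012, 0],
    [0, 0, 0]
  ],
  "dr": [
    [0, 0, 0],
    [0, 0, 0]
  ]
}}

```text
time: 20.88
ee_pos: [0.5147, 0.2161, 0.2494]
tool_rot: [-0.28, 0.569, 0.693, -0.343]
contact_force: [-12.1, -4.0, 18.4]
width: 0.01
```

Force rises about 8 N for 0.35 mm, so the bar is at its stop. I'll hold, then release along the tool axis.

{"name": "arm_command", "arguments": {
  "xyz": [
    [0, 0, 0],
    [0, 0, 0],
    [0, 0, 0],
    [0, 0, 0],
    [0, 0, 0],
    [0, -0.004, 0],
    [0, -0.006, 0],
    [0, -0.01, 0],
    [0, -0.02, 0],
    [0, -0.03, 0],
    [0, -0.03, 0],
    [0, -0.03, 0]
  ],
  "dr": [
    [0, 0, 0],
    [0, 0, 0],
    [0, 0, 0],
    [0, 0, 0],
    [0, 0, 0],
    [0, 0, 0],
    [0, 0, 0],
    [0, 0, 0],
    [0, 0, 0],
    [0, 0, 0],
    [0, 0, 0],
    [0, 0, 0]
  ]
}}

```text
time: 22.38
ee_pos: [0.438, 0.2011, 0.352]
tool_rot: [-0.281, 0.57, 0.692, -0.343]
contact_force: [-0.3, -0.4, 1.0]
width: 0.004
```

{"name": "arm_command", "arguments": {
  "xyz": [
    [0, -0.04, 0],
    [0, -0.04, 0],
    [0, -0.04, 0],
    [0, -0.02, 0],
    [0, 0, 0],
    [0, 0, 0]
  ],
  "dr": [
    [0, 0, 0],
    [0, 0, 0],
    [0, 0, 0],
    [0, 0, 0],
    [0, 0, 0],
    [0, 0, 0]
  ]
}}

```text
time: 23.12
ee_pos: [0.3555, 0.1851, 0.4621]
tool_rot: [-0.281, 0.57, 0.692, -0.343]
contact_force: [-0.1, 0.0, 0.4]
width: 0.005
```

```bash
python3 look.py e1 scene 0 0 640 480 1;python3 look.py e2 scene 200 70 400 250 3.3
python3 - <<'E'
from rig import camera
import cv2
i=camera("top")["image"][:,:,::-1]; cv2.imwrite("pics/e3.png",i)
E
```

```text
t 23.18 tcp [0.3556 0.1851 0.4619] grasp [0.4431 0.202  0.3449] tip [0.4544 0.2042 0.3298]
[[-0.193  0.595 -0.78 ]
 [ 0.981  0.115 -0.155]
 [-0.002 -0.795 -0.606]]
F [ 0.4 -0.7  0.4] w 0.007 q [-0.39  0.27 -0.43  2.38  1.71  0.45 -0.59]
tip chamber mm [-80.7   0.5 329.8]
t 23.23 tcp [0.3557 0.185  0.4617] grasp [0.4431 0.2019 0.3448] tip [0.4544 0.2041 0.3297]
[[-0.193  0.595 -0.78 ]
 [ 0.981  0.115 -0.155]
 [-0.002 -0.796 -0.606]]
F [-0.3 -0.8  0.3] w 0.004 q [-0.39  0.27 -0.43  2.38  1.71  0.45 -0.59]
tip chamber mm [-80.7   0.4 329.7]
```

View pics/e1.png

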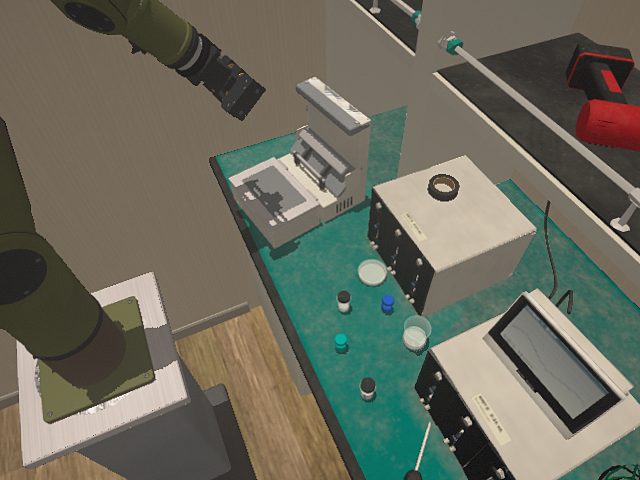

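View pics/e2.png

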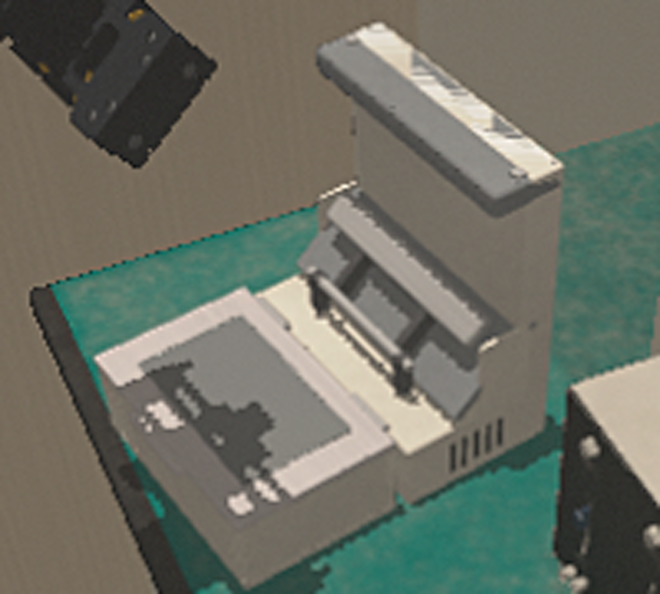

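View pics/e3.png

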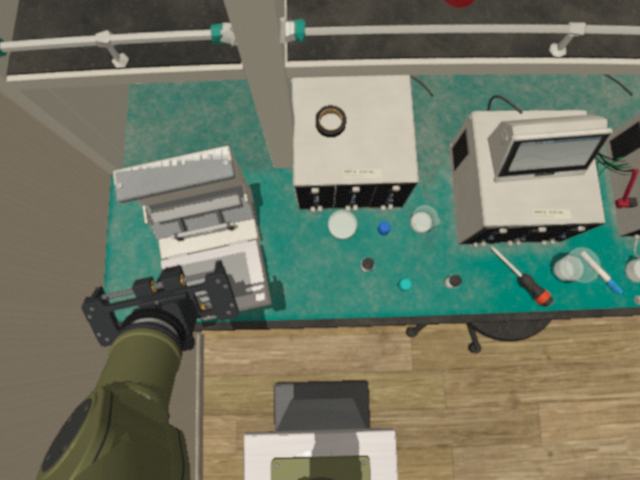

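The final views show the lid flat at e2 crop (245,400) and the bar sprung back at (410,270). The other vials, petri dish and beaker are at their original pixels, and the robot is clear. Handing in.

```bash
python3 -c "
from rig import hand_in
print(hand_in())"
```

```text
the job is handed in; nothing more can be done
None
```

The job is done and handed in at about 23 s of the 61 s allowed.

- **Vial:** I placed the shortest, light-capped vial upright near the middle of the chamber floor and let go. A picture taken just before shutting the lid showed it standing. I could not see it again once the lid was down.
- **Lid:** I swung it shut and pressed it down, with 14.6 N at tip height 73 mm. Its corners then matched the predicted shut position in the picture.
- **Start bar:** I pressed it at its centre, within about 1 mm, leaning about 37°. It reached its stop at about 22 N and was held in for about 1 s. I then released it, and it looks back out and level in the last picture.
- **Evenness:** I judged this only from the centred press and the picture, since the bar's rocking was not measured.
- **Everything else:** The last views show the lid shut and the robot touching nothing. The other vials, petri dish, beaker and look-alikes stand where they were.

No check failed. One reading disagreed: the grip on the vial measured about 24 mm against its stated 27 mm, but the vial held without slipping.

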